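Return the reagents to the graded bottle rack

TASK

The staining is finished: put the four reagent containers standing on the bench mat back into the beech bottle rack, in order of size along the row, the largest in the widest well and so on down to the smallest, each standing upright on the bottom of its own well. Do not tip any of them over on the way, and leave the petri dish and the eyepiece where they are.

Things in the scene. Friction and masses are not known exactly. Their poses are not given: they have to be found in the camera images.
- large_bottle: clear round screw-cap bottle with a blue cap, the largest: 60 mm body diameter, 119 mm tall, straight sides up to 74 mm, then a shoulder, cap 34 mm in diameter between 99 and 119 mm; stands upright; its origin is the centre of its underside, z points up through the cap. About 0.3 kg. Starts on a pale grey-blue bench mat 3 mm thick
- medium_bottle: round screw-cap bottle with pale blue filling and a black cap: 46 mm body diameter, 89 mm tall, straight sides up to 55 mm, then a shoulder, cap 28 mm in diameter between 74 and 89 mm; stands upright; its origin is the centre of its underside, z points up through the cap. About 0.13 kg. Starts on the mat
- amber_jar: small straight amber jar with a wide black screw lid: 36 mm in diameter (the lid; 34 mm below it), 50 mm tall, lid between 34 and 50 mm; stands upright; its origin is the centre of its underside, z points up through the cap. Starts on the mat
- vial: smallest container, a squat amber bottle with a black cap: 26 mm body diameter, 46 mm tall, cap 20 mm in diameter between 39 and 46 mm, to be gripped like a straight 26 mm cylinder; stands upright; its origin is the centre of its underside, z points up through the cap. Starts on the mat
- well_60: one of four round wells in a fixed beech rack (block 279 x 98 mm, 24 mm high); origin: centre of its felt-lined bottom, 12 mm above the bench; z up, y along the row towards the widest well. This is the widest well, at one end of the row: 66 mm bore, 76 mm at the countersunk mouth, 12 mm deep
- well_46: one of four round wells in a fixed beech rack (block 279 x 98 mm, 24 mm high); origin: centre of its felt-lined bottom, 12 mm above the bench; z up, y along the row towards the widest well. The second widest: 52 mm bore, 62 mm at the countersunk mouth, 12 mm deep; 77 mm from the widest, centre to centre
- well_36: one of four round wells in a fixed beech rack (block 279 x 98 mm, 24 mm high); origin: centre of its felt-lined bottom, 12 mm above the bench; z up, y along the row towards the widest well. The third: 42.5 mm bore, 52.5 mm at the countersunk mouth, 12 mm deep; 65 mm from the second
- well_26: one of four round wells in a fixed beech rack (block 279 x 98 mm, 24 mm high); origin: centre of its felt-lined bottom, 12 mm above the bench; z up, y along the row towards the widest well. The narrowest, at the other end of the row: 32 mm bore, 42 mm at the countersunk mouth, 12 mm deep; 55 mm from the third
- petri_dish: flat round glass dish with a pink filling, 72 mm in diameter, 15 mm high, loose on the bench; origin under its centre. A bystander, to be left alone
- eyepiece: black microscope eyepiece standing on its barrel, 30 mm in diameter, 37 mm high, loose on the bench; origin under its centre. A bystander, to be left alone

How it is judged:
At the end, for the whole second after the job is handed in: Each container stands in the well of its size: its centre within 8 mm of the well's centre, its underside within 3 mm of the well's bottom, upright within 4 degrees and at rest; the petri dish and the eyepiece are within 20 mm of where they were (horizontal distance between large_bottle and well_60 below 0.008 m and z of large_bottle in the frame of well_60 below 0.003 m and angle between each of large_bottle, medium_bottle, amber_jar, vial's own z axis and vertical below 0.07 rad and linear speed of each of large_bottle, medium_bottle, amber_jar, vial below 0.02 m/s and horizontal distance between medium_bottle and well_46 below 0.008 m and z of medium_bottle in the frame of well_46 below 0.003 m and horizontal distance between amber_jar and well_36 below 0.008 m and z of amber_jar in the frame of well_36 below 0.003 m and horizontal distance between vial and well_26 below 0.008 m and z of vial in the frame of well_26 below 0.003 m and distance of each of petri_dish, eyepiece from where it was at the start of the episode below 0.02 m); the robot touches nothing.
It fails at once if a container is tipped over (angle between any of large_bottle, medium_bottle, amber_jar, vial's own z axis and vertical above 0.8 rad).
It fails at once if the petri dish or the eyepiece is pushed away (distance of any of petri_dish, eyepiece from where it was at the start of the episode above 0.03 m).
It also fails if it takes over 99 s, if anything falls off the work surface, if the arm or the gripper's body presses on something with over 40 N, if the wrist force passes 120 N, or if a joint passes its speed limit or range.

ROBOT

A 6-joint arm with a two-finger parallel gripper is mounted at the origin on a cart in front of the work surface, level with it; the furniture and walls round the work are solid. World frame = base frame: x ahead of the robot, y to its left, z up, the work surface at z = 0. Lengths are in m, angles in rad, forces in N, time in s.
With the tool pointing down it reaches from about 0.4 to 0.825 m from the base axis. Payload 7 kg.
Tool frame: the origin (TCP) lies on the centre line of the jaws, within the pads' length; the fingertips stand 19 mm ahead of it and the grasp point (between the pads) is the TCP; z points along the fingers, y is the line along which they close (so a half turn about z gives the same grasp; the last joint's range is limited). The gripper opens to 88 mm and grips with 3 to 60 N. Pads are 19 mm wide; open, the fingers measure 130 mm over their backs; the gripper's body (78 mm by 193 mm) begins 47 mm behind the grasp point.
Start: joints at [-1.025, 0.359, 0.012, 0, -1.224, -0.288], TCP at [0.172, -0.653, 0.246] pointing down, gripper open.
Joint ranges: [-3.07, 3.07], [-1.43, 2.12], [-1.02, 1.25], [-3.03, 1.67], [-3.05, -0], [-3.03, 3.03]. Speed limits (rad/s): [2.39, 2.39, 3.01, 3.14, 3.14, 3.14].

INTERFACE

Orientations are given as [roll, pitch, yaw] about the fixed x, y, z axes, in that order (R = Rz(yaw) Ry(pitch) Rx(roll)).
In Python, from station import arm, imaging, models gives the robot as it stands.
- The arm moves only by the tool play_rows, never from a script. Its arguments are lists of equal length, an entry for each row: "travel": the shift along the tool's x, y, z in units of 25 mm (1.0 is 25 mm), a list of three; "twist": the turn about the tool's z in units of 0.15 rad (1.0 is 0.15 rad). A call has 1 to 8 rows; each row shifts and turns the commanded pose from where the row before left it, along the tool's axes as they then stand; what a row does not reach is not made up. A row lasts 1/8 s, in which the tool goes at most 62.5 mm and 10.7 degrees, less where a joint would pass 70% of its speed; a pose out of reach is approached as far as the arm can. A call with a number of a shift or a turn outside -1 to 1 is refused whole. A call with a gripper value outside its range is refused whole. "fingers" is the opening, from 0 (shut) to 1 (fully open), set as the call begins (left out, the last holds). The fingers move at their own pace and stop on an object; "newtons" is the grip in N (left out, the last holds). Time passes only in rows, so rows that do not move let the fingers close. It gives the time, the measured TCP pose, the force, the opening and the grip force at its end, in the units of the state.
- arm.get_state(): the state, without advancing time (a new reading comes with each control period).
- imaging.grab_frame(name): name is "scene" or "top"; returns a dict with "pixels" (420x560x3 uint8, red, green, blue), "fx", "fy", "cx", "cy" (pixels), "R" (3x3) and "t" (3): a world point X has camera coordinates R X + t. Camera axes: x right, y down, z forward; pixel columns grow to the right and rows downward; lengths in m; the calibration is good to about 2 mm. A picture is of the moment at which its call begins. There is no depth.
- arm.job_done(): hands the job in; it is judged then, once.
Trained networks look in the newest picture that a camera, given by its name, has taken for a name from the list of things; names that differ only in an ending like _2 or _b are one class to them, and where a whole thing is asked for, a point or a joint stands for the part that bears it (a point fixed in the world has none). Each returns a list of dicts, best first, with "confidence" (0 to 1); they miss things now and then, are a little off and sometimes report something else, mostly with a low value. They report only what shows in the picture. A call takes as long as a camera call.
- models.boxes_of(name, camera): "extent" ([centre column, centre row, width, height] in pixels, round what is visible of it).
- models.silhouettes(name, camera): "pixels" (420x560 bool, what is visible of it) and "extent" ([centre column, centre row, width, height] in pixels, round what is visible of it).
The state is a dict: "t": time; "q": joint angles; "qd": joint speeds; "joint_efforts": joint torques, N m; "eef_pos": TCP position; "ee_rot": TCP orientation; "force": force on the tool from outside, world axes, zero at the start; "moment": the same for the moment, N m; "width": finger opening in m; "gripper_force": force on a finger pad.
Only numpy, scipy, OpenCV 4.12 (cv2) and the standard library are available. Lean on these libraries where they do the work, as an engineer would, in place of code of your own. Each camera call takes 0.05 s, during which the arm holds its last target. There are 200 camera calls.

## Working session

There is one attempt and no reset: what is moved stays moved. The work goes in short steps, Python scripts to look and compute and a tool call to move; the robot and the scene stay as the last step left them, time stands still between calls to the robot, and variables do not carry over. Pictures are saved under pics/ and viewed, at most 14 in all, crops included, and the job is handed in when it is done.

Besides the shell and the picture viewer there is one more tool, called after "Call:" in YAML: its name, and indented under it one key for each argument. play_rows: Moves the arm, as the interface text tells. Shifts and turns lie within -1 to 1; 1 stands for 25 mm of shift or 0.15 rad of turn. Its arguments: {"type":"object","properties":{"travel":{"type":"array","items":{"type":"array","items":{"type":"number"}}},"twist":{"type":"array","items":{"type":"number"}},"fingers":{"type":"number"},"newtons":{"type":"number"}},"required":["travel","twist"]}

```bash
mkdir -p pics; python3 - <<'E'
from station import arm, imaging, models
import cv2,numpy as np
s=arm.get_state(); print({k:np.round(v,3).tolist() for k,v in s.items()})
for c in("scene","top"):
    f=imaging.grab_frame(c); cv2.imwrite(f"pics/{c}0.png",f["pixels"][:,:,::-1])
    print(c,f["fx"],f["cx"],f["cy"],np.round(f["R"],3).tolist(),np.round(f["t"],3).tolist())
    for n in("large_bottle","medium_bottle","amber_jar","vial","petri_dish","eyepiece","well_60"):
        print(n,[(round(d["confidence"],2),np.round(d["extent"],1).tolist()) for d in models.boxes_of(n,c)][:4])
E
```

```text
{'t': 0.0, 'q': [-1.025, 0.359, 0.011, -0.0, -1.224, -0.288], 'qd': [-0.0, -0.001, 0.0, 0.002, 0.001, -0.0], 'joint_efforts': [-0.001, -58.272, 29.306, 6.998, 0.007, -0.0], 'eef_pos': [0.172, -0.652, 0.245], 'ee_rot': [3.14, -0.0, -2.884], 'force': [-0.499, -0.37, -0.887], 'moment': [0.014, -0.018, 0.029], 'gripper_force': 0.0, 'width': 0.087}
scene 405.30370206375 283.04350692590845 202.5662697955966 [[-0.822, -0.57, 0.002], [-0.404, 0.579, -0.708], [0.402, -0.582, -0.706]] [0.463, 0.262, 0.677]
large_bottle []
medium_bottle [(0.89, [294.6, 254.5, 31.5, 46.3])]
amber_jar [(0.8, [237.9, 314.9, 19.8, 29.6])]
vial [(0.8, [192.6, 273.7, 14.1, 32.0]), (0.38, [339.2, 163.4, 19.4, 11.3])]
petri_dish [(0.79, [226.2, 179.9, 33.9, 25.1])]
eyepiece [(0.21, [227.2, 180.8, 32.4, 28.7])]
well_60 [(0.68, [316.4, 166.6, 14.3, 9.2]), (0.63, [368.9, 154.9, 24.5, 9.9]), (0.62, [343.0, 163.1, 21.7, 10.1])]
top 409.36157842508857 281.90485030467437 200.23758411992475 [[-0.022, -1.0, -0.006], [-0.985, 0.023, -0.17], [0.17, 0.002, -0.985]] [0.022, 0.58, 0.935]
large_bottle [(0.89, [247.9, 195.9, 23.8, 36.3])]
medium_bottle [(0.76, [244.1, 246.1, 22.1, 19.7])]
amber_jar [(0.74, [181.3, 243.6, 20.5, 20.4])]
vial [(0.5, [190.9, 193.8, 10.4, 8.3])]
petri_dish [(0.84, [293.8, 138.9, 24.3, 28.9]), (0.33, [378.2, 212.8, 19.8, 18.5])]
eyepiece [(0.66, [286.1, 278.6, 10.9, 15.5])]
well_60 [(0.87, [403.9, 232.4, 31.1, 25.7]), (0.61, [378.1, 213.6, 19.2, 19.2]), (0.45, [357.9, 198.2, 16.1, 14.7])]
```

```bash
python3 - <<'E'
import cv2
a=cv2.imread("pics/top0.png")[100:320,150:440]; cv2.imwrite("pics/topc.png",cv2.resize(a,None,fx=2.7,fy=2.7,interpolation=cv2.INTER_CUBIC))
E
```

```text
(no output)
```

View pics/scene0.png

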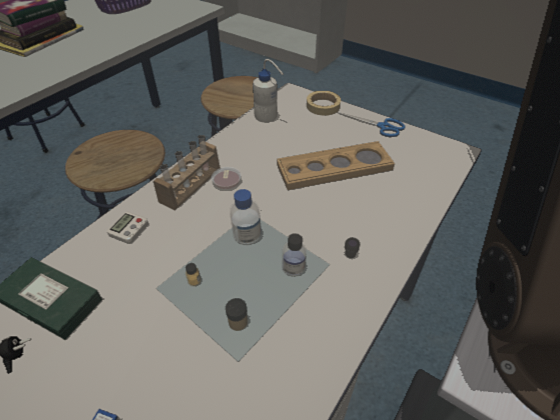

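View pics/topc.png

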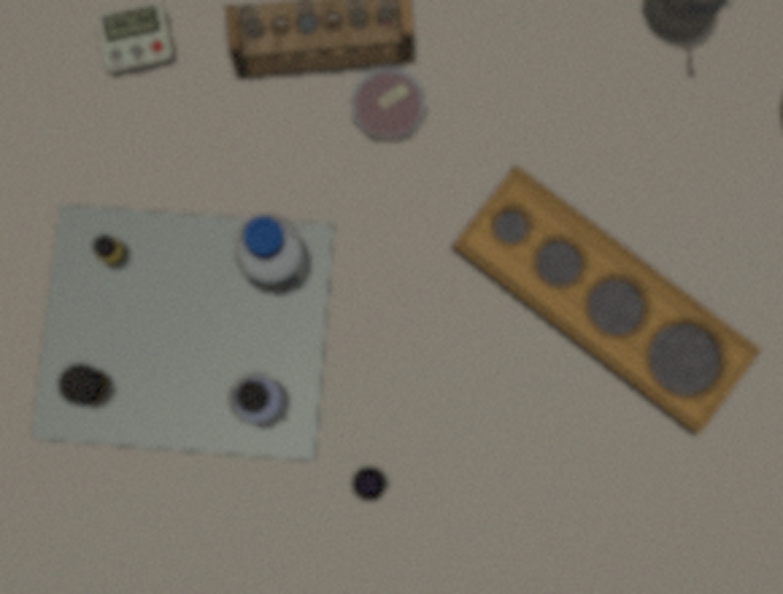

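The scene view shows the four containers on the mat (large 245,215; medium 294,255; jar 237,315; vial 193,273), and the rack around (335,165). In the top crop the wells go from narrowest (510,225) to widest (685,358), the petri dish is at (389,105) and the eyepiece at (369,484).

```bash
cat > h.py <<'E'
import cv2,numpy as np
from station import arm, imaging, models
from scipy.optimize import minimize, least_squares
PROF={"large_bottle":[(0,30),(.074,30),(.099,17),(.119,17)],"medium_bottle":[(0,23),(.055,23),(.074,14),(.089,14)],
"amber_jar":[(0,17),(.034,17),(.034,18),(.05,18)],"vial":[(0,13),(.030,13),(.039,10),(.046,10)],
"eyepiece":[(0,15),(.037,15)],"petri_dish":[(0,36),(.015,36)]}
A=np.linspace(0,2*np.pi,40,endpoint=False)
def proj(f,X):
    c=np.atleast_2d(X)@np.array(f["R"]).T+f["t"]; return np.c_[f["fx"]*c[:,0]/c[:,2]+f["cx"],f["fy"]*c[:,1]/c[:,2]+f["cy"]]
def ray(f,uv):
    R=np.array(f["R"]); d=R.T@np.array([(uv[0]-f["cx"])/f["fx"],(uv[1]-f["cy"])/f["fy"],1]); return -R.T@f["t"],d
def onplane(f,uv,z):
    o,d=ray(f,uv); return o+d*(z-o[2])/d[2]
def tri(rays):
    M=np.zeros((3,3));b=np.zeros(3)
    for o,d in rays:
        d=d/np.linalg.norm(d);P=np.eye(3)-np.outer(d,d);M+=P;b+=P@o
    return np.linalg.solve(M,b)
def render(f,n,p,S=4):
    m=np.zeros((420*S,560*S),np.uint8); pr=PROF[n]
    for (z0,r0),(z1,r1) in zip(pr,pr[1:]):
        pts=np.array([[p[0]+r/1000*np.cos(a),p[1]+r/1000*np.sin(a),p[2]+z] for z,r in((z0,r0),(z1,r1)) for a in A])
        cv2.fillConvexPoly(m,cv2.convexHull(np.round((proj(f,pts)+.5)*S).astype(np.int32)),1)
    return cv2.resize(m.astype(np.float32),(560,420),interpolation=cv2.INTER_AREA)
def fit(n,obs,p0,z=None):
    def cost(p):
        p=np.r_[p[:2],z if z is not None else p[2]]
        return sum(1-np.minimum(render(f,n,p),m).sum()/np.maximum(render(f,n,p),m).sum() for f,m in obs)
    k=3 if z is None else 2
    r=minimize(cost,p0[:k],method="Nelder-Mead",options=dict(initial_simplex=np.vstack([p0[:k]]+[p0[:k]+.012*e for e in np.eye(k)]),xatol=2e-4,fatol=1e-4))
    return r.x,r.fun/len(obs)
E
python3 - <<'E'
from h import *
F={c:imaging.grab_frame(c) for c in("scene","top")}
ini={"large_bottle":(248,205),"medium_bottle":(245,248),"amber_jar":(182,243),"vial":(191,193),"eyepiece":(286.5,278.6),"petri_dish":(294,139)}
for n in ini:
    p0=onplane(F["top"],ini[n],.02);p0[2]=.003
    obs={}
    for c in F:
        pc=proj(F[c],p0)[0]
        ds=[d for d in models.silhouettes(n,c) if np.linalg.norm(np.array(d["extent"][:2])-pc)<30]
        if ds: obs[c]=(F[c],ds[0]["pixels"].astype(np.float32))
    if len(obs)==2: print(n,"both",[np.round(x,4).tolist() for x in fit(n,list(obs.values()),p0)])
    for c in obs: print(n,c,[np.round(x,4).tolist() for x in fit(n,[obs[c]],p0,z=.003 if n in list(PROF)[:4] else 0)])
# wells
names=["w26","w36","w46","w60"]
seed=[(339,183),(357,197),(378,213),(404,232)]
W={}
for c in F:
    f=F[c]; g=f["pixels"].astype(int); sat=g[:,:,0]-g[:,:,2]
    for n,s in zip(names,seed):
        P=onplane(F["top"],s,.015); u=proj(f,P)[0]
        m=((sat<22)).astype(np.uint8)
        k,lab,st,ce=cv2.connectedComponentsWithStats(m,connectivity=4)
        l=lab[int(round(u[1])),int(round(u[0]))]
        W[n,c]=ce[l]; print(n,c,l,st[l].tolist(),ce[l].round(2).tolist())
for n in names:
    print(n,tri([ray(F[c],W[n,c]) for c in F]).round(4),onplane(F["top"],W[n,"top"],.0155).round(4))
E
```

```text
large_bottle scene [[0.6011, 0.0832], 0.0623]
medium_bottle both [[0.4692, 0.1006, 0.0063], 0.1012]
medium_bottle scene [[0.4698, 0.0981], 0.0674]
medium_bottle top [[0.4712, 0.1025], 0.1105]
amber_jar both [[0.4846, 0.2548, 0.0053], 0.0821]
amber_jar scene [[0.4847, 0.2537], 0.0567]
amber_jar top [[0.4856, 0.2562], 0.066]
vial both [[0.6088, 0.2346, 0.0042], 0.1377]
vial scene [[0.6095, 0.234], 0.0957]
vial top [[0.6092, 0.2364], 0.1728]
eyepiece scene [[0.3945, -0.0002], 0.3042]
petri_dish both [[0.7482, -0.0243, 0.0005], 0.1133]
petri_dish scene [[0.7493, -0.0266], 0.1295]
petri_dish top [[0.7491, -0.0236], 0.081]
w26 scene 17 [288, 168, 12, 6, 58] [293.67, 170.16]
w36 scene 15 [307, 162, 17, 9, 110] [315.04, 166.17]
w46 scene 13 [330, 157, 20, 11, 168] [339.78, 161.78]
w60 scene 11 [356, 150, 25, 14, 273] [368.22, 156.61]
w26 top 10 [333, 178, 12, 12, 101] [338.68, 183.34]
w36 top 11 [349, 190, 16, 15, 195] [356.46, 196.98]
w46 top 12 [368, 204, 20, 20, 313] [377.66, 213.29]
w60 top 13 [391, 220, 26, 26, 520] [403.19, 232.53]
w26 [ 0.6251 -0.1344  0.0166] [ 0.6254 -0.1345  0.0155]
w36 [ 0.5894 -0.1768  0.0173] [ 0.5897 -0.1771  0.0155]
w46 [ 0.5474 -0.2268  0.0174] [ 0.5476 -0.2273  0.0155]
w60 [ 0.4983 -0.2863  0.0175] [ 0.4986 -0.2868  0.0155]
```

Call:
play_rows:
  travel:
    - [0,0,0]
    - [0,0,0]
    - [0,0,0]
    - [0,0,0]
    - [0,0,0]
    - [0,0,0]
  twist: [-0.8,-0.8,-0.8,-0.8,-0.9,0]
  fingers: 1
  newtons: 20

```text
t: 2.25
eef_pos: [0.1721, -0.6527, 0.2456]
ee_rot: [-3.142, -0.0, -2.27]
force: [0.5, -0.8, -0.4]
width: 0.0879
gripper_force: 0.0
```

```bash
cat > d.py <<'E'
import sys,numpy as np
from station import arm
from scipy.spatial.transform import Rotation as R
s=arm.get_state(); p=np.array(s["eef_pos"]); r=R.from_euler("xyz",s["ee_rot"])
print("t",round(s["t"],2),"p",p.round(4),"rpy",np.round(s["ee_rot"],3),"w",round(s["width"],4),"F",np.round(s["force"],1))
for a in sys.argv[1:]:
    q=np.array([float(v) for v in a.split(",")]); u=r.inv().apply(q-p)/.025; print(a,"units",u.round(2)); p=q
E
python3 d.py .601,.0838,.2 .601,.0838,.122 .601,.0838,.19 .4986,-.2868,.19 .4986,-.2868,.135
```

```text
t 2.25 p [ 0.1721 -0.6527  0.2456] rpy [-3.142 -0.    -2.27 ] w 0.0879 F [ 0.5 -0.8 -0.4]
.601,.0838,.2 units [-33.59   5.82   1.82]
.601,.0838,.122 units [-0.    0.    3.12]
.601,.0838,.19 units [ 0.   -0.   -2.72]
.4986,-.2868,.19 units [13.98 -6.4   0.  ]
.4986,-.2868,.135 units [-0.   0.   2.2]
```

Call:
play_rows:
  travel:
    - [-1,0.17,0]
    - [-1,0.17,0]
    - [-1,0.17,0]
    - [-1,0.17,0]
    - [-1,0.17,0]
    - [-1,0.17,0]
    - [-1,0.17,0]
    - [-1,0.17,0]
  twist: [0,0,0,0,0,0,0,0]

```text
t: 3.25
eef_pos: [0.2749, -0.4769, 0.2457]
ee_rot: [-3.141, -0.0, -2.273]
force: [-0.2, 0.2, 0.3]
width: 0.0878
gripper_force: 0.0
```

Call:
play_rows:
  travel:
    - [-1,0.17,0]
    - [-1,0.17,0]
    - [-1,0.17,0]
    - [-1,0.17,0]
    - [-1,0.17,0]
    - [-1,0.17,0]
    - [-1,0.17,0]
    - [-1,0.17,0]
  twist: [0,0,0,0,0,0,0,0]

```text
t: 4.25
eef_pos: [0.3774, -0.3018, 0.2458]
ee_rot: [-3.141, 0.0, -2.272]
force: [1.3, -0.3, 0.6]
width: 0.0874
gripper_force: 0.0
```

Call:
play_rows:
  travel:
    - [-1,0.17,0]
    - [-1,0.17,0]
    - [-1,0.17,0]
    - [-1,0.17,0]
    - [-1,0.17,0]
    - [-1,0.17,0]
    - [-1,0.17,0]
    - [-1,0.17,0]
  twist: [0,0,0,0,0,0,0,0]

```text
t: 5.25
eef_pos: [0.4799, -0.1267, 0.2458]
ee_rot: [-3.141, 0.0, -2.272]
force: [0.1, 0.5, 0.2]
width: 0.0876
gripper_force: 0.0
```

Call:
play_rows:
  travel:
    - [-1,0.17,0]
    - [-1,0.17,0]
    - [-1,0.17,0]
    - [-1,0.17,0]
    - [-1,0.17,0]
    - [-1,0.17,0]
    - [-1,0.17,0]
    - [0,0,0]
  twist: [0,0,0,0,0,0,0,0]

```text
t: 6.25
eef_pos: [0.5702, 0.0276, 0.2451]
ee_rot: [3.141, -0.001, -2.267]
force: [0.0, 0.3, -1.4]
width: 0.0875
gripper_force: 0.0
```

```bash
python3 d.py .601,.0838,.2 .601,.0838,.122
```

```text
t 6.25 p [0.5702 0.0276 0.2451] rpy [ 3.141e+00 -1.000e-03 -2.267e+00] w 0.0875 F [ 0.   0.3 -1.4]
.601,.0838,.2 units [-2.52  0.5   1.8 ]
.601,.0838,.122 units [-0.   -0.    3.12]
```

Call:
play_rows:
  travel:
    - [-0.84,0.17,0.4]
    - [-0.84,0.17,0.6]
    - [-0.84,0.16,0.8]
    - [0,0,0.8]
    - [0,0,0.8]
    - [0,0,0.8]
    - [0,0,0.72]
    - [0,0,0]
  twist: [0,0,0,0,0,0,0,0]

```text
t: 7.25
eef_pos: [0.599, 0.0821, 0.1198]
ee_rot: [3.139, -0.004, -2.269]
force: [0.1, 0.2, 0.3]
width: 0.0873
gripper_force: 0.0
```

Call:
play_rows:
  travel:
    - [0,0,0]
    - [0,0,0]
    - [0,0,0]
    - [0,0,0]
    - [0,0,0]
    - [0,0,0]
    - [0,0,0]
    - [0,0,0]
  twist: [0,0,0,0,0,0,0,0]
  fingers: 0
  newtons: 20

```text
t: 8.25
eef_pos: [0.6001, 0.0821, 0.1227]
ee_rot: [3.142, 0.0, -2.269]
force: [-1.8, 0.6, 3.4]
width: 0.0334
gripper_force: 20.3
```

```bash
python3 d.py
```

```text
t 8.25 p [0.6001 0.0821 0.1227] rpy [ 3.142  0.    -2.269] w 0.0334 F [-1.8  0.6  3.4]
```

Call:
play_rows:
  travel:
    - [0,0,-0.3]
    - [0,0,-0.6]
    - [0,0,-0.7]
    - [0,0,-0.6]
    - [0,0,-0.4]
    - [0,0,0]
  twist: [0,0,0,0,0,0]

```text
t: 9.0
eef_pos: [0.6006, 0.0822, 0.1887]
ee_rot: [-3.141, 0.002, -2.269]
force: [-0.5, -0.1, -3.6]
width: 0.0335
gripper_force: 20.1
```

```bash
python3 d.py .4986,-.2868,.188 .4986,-.2868,.133; python3 - <<'E'
from h import *
f=imaging.grab_frame("scene"); cv2.imwrite("pics/l1.png",cv2.resize(f["pixels"][100:350,130:430,::-1],None,fx=2.4,fy=2.4))
ds=models.silhouettes("large_bottle","scene"); print([(d["confidence"],d["extent"]) for d in ds])
if ds: print(fit("large_bottle",[(f,ds[0]["pixels"].astype(np.float32))],np.array([.6,.083,.068])))
E
```

```text
t 9.0 p [0.6006 0.0822 0.1887] rpy [-3.141e+00  2.000e-03 -2.269e+00] w 0.0335 F [-0.5 -0.1 -3.6]
.4986,-.2868,.188 units [ 1.393e+01 -6.360e+00  1.000e-02]
.4986,-.2868,.133 units [0.  0.  2.2]
[(0.78, [241.8, 201.2, 34.9, 40.0])]
(array([0.623569  , 0.05826464, 0.0334912 ]), np.float64(0.25200629234313965))
```

View pics/l1.png

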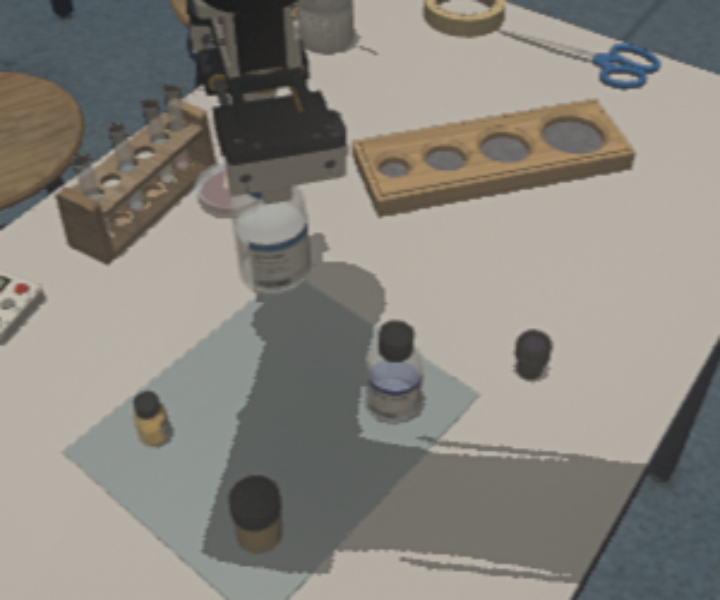

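The large bottle hangs upright by its cap (crop 272,250), clear of the mat; nothing else moved.

Call:
play_rows:
  travel:
    - [0.4,-0.18,0]
    - [0.8,-0.37,0]
    - [1,-0.46,0]
    - [1,-0.46,0]
    - [1,-0.46,0]
    - [1,-0.46,0]
    - [1,-0.46,0]
    - [1,-0.46,0]
  twist: [0,0,0,0,0,0,0,0]

```text
t: 10.1
eef_pos: [0.5465, -0.1111, 0.1874]
ee_rot: [3.141, -0.0, -2.27]
force: [0.7, -0.2, -3.6]
width: 0.0336
gripper_force: 19.9
```

Call:
play_rows:
  travel:
    - [1,-0.46,0]
    - [1,-0.46,0]
    - [1,-0.46,0]
    - [1,-0.46,0]
    - [1,-0.46,0]
    - [0.8,-0.37,0]
    - [0.5,-0.23,0]
    - [0.2,-0.1,0]
  twist: [0,0,0,0,0,0,0,0]

```text
t: 11.1
eef_pos: [0.5, -0.2827, 0.1874]
ee_rot: [3.141, -0.0, -2.27]
force: [0.6, 0.7, -3.5]
width: 0.0333
gripper_force: 19.9
```

```bash
python3 d.py .4986,-.2868,.188 .4986,-.2868,.133
```

```text
t 11.1 p [ 0.5    -0.2827  0.1874] rpy [ 3.141 -0.    -2.27 ] w 0.0333 F [ 0.6  0.7 -3.5]
.4986,-.2868,.188 units [ 0.16 -0.06 -0.02]
.4986,-.2868,.133 units [-0.  -0.   2.2]
```

Call:
play_rows:
  travel:
    - [0.08,-0.03,0]
    - [0,0,0.3]
    - [0,0,0.4]
    - [0,0,0.4]
    - [0,0,0.4]
    - [0,0,0.3]
    - [0,0,0.2]
    - [0,0,0]
  twist: [0,0,0,0,0,0,0,0]

```text
t: 12.1
eef_pos: [0.5002, -0.2839, 0.1376]
ee_rot: [-3.141, -0.0, -2.269]
force: [-0.8, 0.2, -2.9]
width: 0.0333
gripper_force: 19.9
```

Call:
play_rows:
  travel:
    - [0.15,-0.02,0]
    - [0,0,0.1]
    - [0,0,0.1]
    - [0,0,0.06]
    - [0,0,0]
  twist: [0,0,0,0,0]

```text
t: 12.72
eef_pos: [0.4982, -0.287, 0.1317]
ee_rot: [-3.141, -0.0, -2.268]
force: [-2.2, 1.3, 4.4]
width: 0.0334
gripper_force: 20.3
```

Call:
play_rows:
  travel:
    - [0,0,0]
    - [0,0,0]
    - [0,0,0]
    - [0,0,0]
    - [0,0,-0.4]
    - [0,0,-0.8]
    - [0,0,-1]
    - [0,0,-0.4]
  twist: [0,0,0,0,0,0,0,0]
  fingers: 1

```text
t: 13.72
eef_pos: [0.4989, -0.2872, 0.1981]
ee_rot: [-3.139, 0.001, -2.269]
force: [0.1, -0.6, 0.6]
width: 0.0874
gripper_force: 0.0
```

```bash
python3 d.py .4698,.1003,.14 .4698,.1003,.05; python3 - <<'E'
from h import *
for c in("scene","top"):
  f=imaging.grab_frame(c)
  ds=models.silhouettes("large_bottle",c)
  for d in ds[:2]: print(c,d["confidence"],fit("large_bottle",[(f,d["pixels"].astype(np.float32))],np.array([.4986,-.2868,.012]),z=.012))
E
```

```text
t 13.72 p [ 0.4989 -0.2872  0.1981] rpy [-3.139e+00  1.000e-03 -2.269e+00] w 0.0874 F [ 0.1 -0.6  0.6]
.4698,.1003,.14 units [-11.13  10.86   2.31]
.4698,.1003,.05 units [0.   0.01 3.6 ]
scene 0.81 (array([ 0.50124489, -0.2945884 ]), np.float64(0.09411764144897461))
```

Call:
play_rows:
  travel:
    - [-0.6,0.6,0]
    - [-0.9,0.88,0]
    - [-0.9,0.88,0]
    - [-0.9,0.88,0]
    - [-0.9,0.88,0]
    - [-0.9,0.88,0]
    - [-0.9,0.88,0]
    - [-0.9,0.88,0]
  twist: [0,0,0,0,0,0,0,0]

```text
t: 14.92
eef_pos: [0.4788, -0.0453, 0.195]
ee_rot: [3.141, -0.001, -2.269]
force: [0.2, -0.5, 0.9]
width: 0.0876
gripper_force: 0.0
```

Call:
play_rows:
  travel:
    - [-0.9,0.88,0]
    - [-0.9,0.88,0]
    - [-0.9,0.88,0]
    - [-0.9,0.88,0.3]
    - [-0.6,0.58,0.6]
    - [-0.03,0,0.8]
    - [0,0,0.61]
    - [0,0,0]
  twist: [0,0,0,0,0,0,0,0]

```text
t: 15.92
eef_pos: [0.4678, 0.1001, 0.1365]
ee_rot: [3.14, -0.004, -2.269]
force: [0.1, 0.1, 1.2]
width: 0.0874
gripper_force: 0.0
```

```bash
python3 d.py .4698,.1003,.14 .4698,.1003,.05; python3 - <<'E'
from h import *
f=imaging.grab_frame("scene"); cv2.imwrite("pics/m1.png",cv2.resize(f["pixels"][100:350,130:430,::-1],None,fx=2.4,fy=2.4))
for c in("scene","top"):
  f=imaging.grab_frame(c)
  for d in models.silhouettes("large_bottle",c)[:2]: print(c,d["confidence"],d["extent"],fit("large_bottle",[(f,d["pixels"].astype(np.float32))],np.array([.4986,-.2868,.012]),z=.012))
E
```

```text
t 15.93 p [0.4678 0.1001 0.1365] rpy [ 3.14  -0.004 -2.269] w 0.0874 F [0.1 0.1 1.2]
.4698,.1003,.14 units [-0.06 -0.06 -0.14]
.4698,.1003,.05 units [-0.01 -0.    3.6 ]
top 0.55 [405.7, 233.1, 34.6, 27.8] (array([ 0.49721076, -0.28312962]), np.float64(0.08283543586730957))
```

View pics/m1.png

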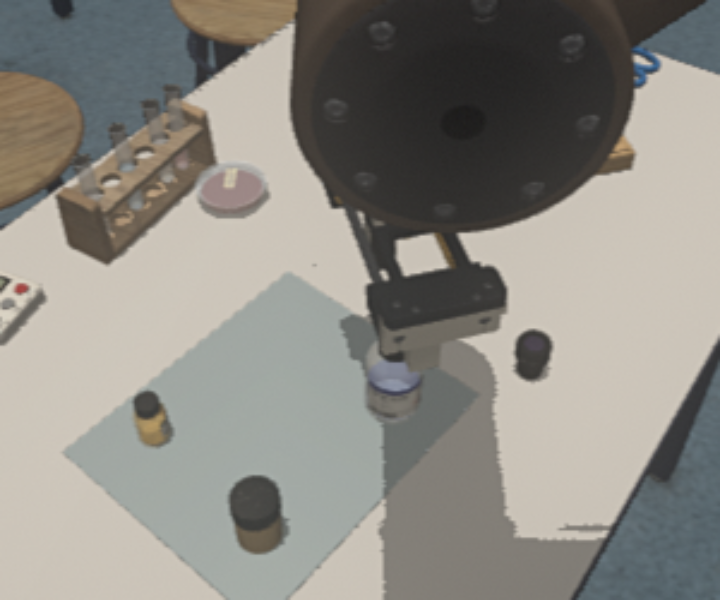

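The gripper hovers over the medium bottle (crop 395,380) with both fingers clear; eyepiece (533,355) is well away.

Call:
play_rows:
  travel:
    - [-0.05,0,0.4]
    - [0,0,0.6]
    - [0,0,0.7]
    - [0,0,0.7]
    - [0,0,0.6]
    - [0,0,0.4]
    - [0,0,0.15]
    - [0,0,0]
  twist: [0,0,0,0,0,0,0,0]

```text
t: 17.18
eef_pos: [0.4698, 0.1017, 0.0495]
ee_rot: [-3.142, -0.0, -2.269]
force: [0.6, -0.6, 0.2]
width: 0.0875
gripper_force: 0.0
```

Call:
play_rows:
  travel:
    - [0,0,0]
    - [0,0,0]
    - [0,0,0]
    - [0,0,0]
    - [0,0,0]
    - [0,0,0]
  twist: [0,0,0,0,0,0]
  fingers: 0
  newtons: 15

```text
t: 17.92
eef_pos: [0.4698, 0.1017, 0.0496]
ee_rot: [-3.141, 0.0, -2.269]
force: [-0.0, -0.2, 1.4]
width: 0.0448
gripper_force: 15.0
```

```bash
python3 d.py .4698,.1003,.112 .5476,-.2273,.112
```

```text
t 17.93 p [0.4698 0.1017 0.0496] rpy [-3.141  0.    -2.269] w 0.0448 F [-0.  -0.2  1.4]
.4698,.1003,.112 units [ 0.04 -0.03 -2.49]
.5476,-.2273,.112 units [  8.04 -10.81   0.  ]
```

Call:
play_rows:
  travel:
    - [0,0,-0.3]
    - [0,0,-0.6]
    - [0,0,-0.7]
    - [0,0,-0.6]
    - [0.1,-0.12,-0.3]
    - [0.4,-0.52,0]
    - [0.7,-0.94,0]
    - [0.74,-1,0]
  twist: [0,0,0,0,0,0,0,0]

```text
t: 18.92
eef_pos: [0.4876, 0.0215, 0.1114]
ee_rot: [3.141, -0.001, -2.268]
force: [0.7, 0.0, -1.2]
width: 0.0448
gripper_force: 15.0
```

Call:
play_rows:
  travel:
    - [0.74,-1,0]
    - [0.74,-1,0]
    - [0.74,-1,0]
    - [0.74,-1,0]
    - [0.74,-1,0]
    - [0.74,-1,0]
    - [0.74,-1,0]
    - [0.5,-0.7,0]
  twist: [0,0,0,0,0,0,0,0]

```text
t: 19.92
eef_pos: [0.5434, -0.2117, 0.1109]
ee_rot: [3.14, -0.001, -2.27]
force: [-0.8, 0.1, -1.5]
width: 0.0446
gripper_force: 15.0
```

Call:
play_rows:
  travel:
    - [0.3,-0.4,0]
    - [0.1,-0.13,0]
    - [0,0,0]
    - [0,0,0]
  twist: [0,0,0,0]

```text
t: 20.42
eef_pos: [0.5478, -0.225, 0.1121]
ee_rot: [3.142, 0.0, -2.268]
force: [0.0, -0.3, -1.6]
width: 0.0446
gripper_force: 15.0
```

```bash
python3 d.py .5476,-.2273,.0586; python3 - <<'E'
from h import *
f=imaging.grab_frame("scene"); cv2.imwrite("pics/m2.png",cv2.resize(f["pixels"][100:300,230:430,::-1],None,fx=3,fy=3))
E
```

```text
t 20.43 p [ 0.5478 -0.225   0.1121] rpy [ 3.142  0.    -2.268] w 0.0446 F [ 0.  -0.3 -1.6]
.5476,-.2273,.0586 units [ 0.08 -0.05  2.14]
```

View pics/m2.png

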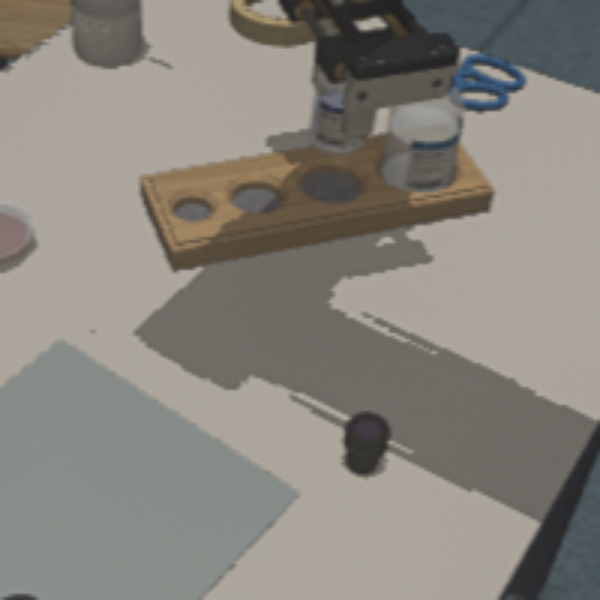

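The large bottle stands upright in the widest well (430,150) and the medium bottle hangs over the second well (335,125).

Call:
play_rows:
  travel:
    - [0.08,-0.05,0.2]
    - [0,0,0.4]
    - [0,0,0.4]
    - [0,0,0.4]
    - [0,0,0.35]
    - [0,0,0.2]
    - [0,0,0.1]
    - [0,0,0]
  twist: [0,0,0,0,0,0,0,0]

```text
t: 21.48
eef_pos: [0.5477, -0.228, 0.0608]
ee_rot: [-3.142, -0.0, -2.269]
force: [0.4, 0.3, -0.5]
width: 0.0447
gripper_force: 15.0
```

Call:
play_rows:
  travel:
    - [0,0,0.08]
    - [0,0,0.04]
    - [0,0,0]
  twist: [0,0,0]

```text
t: 21.85
eef_pos: [0.5479, -0.228, 0.0586]
ee_rot: [-3.141, 0.0, -2.269]
force: [-1.8, 1.6, 4.8]
width: 0.0446
gripper_force: 15.0
```

Call:
play_rows:
  travel:
    - [0,0,0]
    - [0,0,0]
    - [0,0,0]
    - [0,0,-0.4]
    - [0,0,-0.8]
    - [0,0,-1]
    - [0,0,-1]
    - [0,0,-0.7]
  twist: [0,0,0,0,0,0,0,0]
  fingers: 1

```text
t: 22.85
eef_pos: [0.5481, -0.2281, 0.1574]
ee_rot: [-3.14, 0.001, -2.269]
force: [-0.6, -0.4, 0.0]
width: 0.0874
gripper_force: 0.0
```

```bash
python3 d.py .485,.2547,.156 .485,.2547,.043
```

```text
t 22.85 p [ 0.5481 -0.2281  0.1574] rpy [-3.140e+00  1.000e-03 -2.269e+00] w 0.0874 F [-0.6 -0.4  0. ]
.485,.2547,.156 units [-13.18  14.34   0.04]
.485,.2547,.043 units [0.   0.01 4.52]
```

Call:
play_rows:
  travel:
    - [-0.6,0.65,0]
    - [-0.9,0.98,0]
    - [-0.9,0.98,0]
    - [-0.9,0.98,0]
    - [-0.9,0.98,0]
    - [-0.9,0.98,0]
    - [-0.9,0.98,0]
    - [-0.9,0.98,0]
  twist: [0,0,0,0,0,0,0,0]

```text
t: 23.85
eef_pos: [0.5146, 0.026, 0.1562]
ee_rot: [-3.141, 0.001, -2.269]
force: [0.5, 0.4, 0.0]
width: 0.0878
gripper_force: 0.0
```

Call:
play_rows:
  travel:
    - [-0.9,0.98,0]
    - [-0.9,0.98,0]
    - [-0.9,0.98,0]
    - [-0.9,0.98,0]
    - [-0.9,0.98,0]
    - [-0.9,0.98,0]
    - [-0.7,0.76,0.3]
    - [-0.18,0.17,0.5]
  twist: [0,0,0,0,0,0,0,0]

```text
t: 24.85
eef_pos: [0.4853, 0.2562, 0.1359]
ee_rot: [-3.141, 0.002, -2.267]
force: [-0.3, 0.7, -0.3]
width: 0.0875
gripper_force: 0.0
```

```bash
python3 d.py .485,.2547,.136 .485,.2547,.043
```

```text
t 24.85 p [0.4853 0.2562 0.1359] rpy [-3.141e+00  2.000e-03 -2.267e+00] w 0.0875 F [-0.3  0.7 -0.3]
.485,.2547,.136 units [ 0.06 -0.03 -0.  ]
.485,.2547,.043 units [0.01 0.   3.72]
```

Call:
play_rows:
  travel:
    - [0,0,0.4]
    - [0,0,0.7]
    - [0,0,0.8]
    - [0,0,0.8]
    - [0,0,0.6]
    - [0,0,0.3]
    - [0,0,0.1]
    - [0,0,0]
  twist: [0,0,0,0,0,0,0,0]

```text
t: 25.85
eef_pos: [0.4853, 0.2547, 0.0431]
ee_rot: [-3.141, 0.0, -2.269]
force: [-0.4, 0.4, 0.2]
width: 0.0875
gripper_force: 0.0
```

Call:
play_rows:
  travel:
    - [0,0,0]
    - [0,0,0]
    - [0,0,0]
    - [0,0,0]
    - [0,0,0]
    - [0,0,0]
    - [0,0,0]
  twist: [0,0,0,0,0,0,0]
  fingers: 0
  newtons: 15

```text
t: 26.72
eef_pos: [0.4851, 0.2545, 0.0428]
ee_rot: [3.142, -0.0, -2.269]
force: [0.6, -0.1, 0.8]
width: 0.0359
gripper_force: 15.0
```

```bash
python3 d.py .485,.2547,.108 .5897,-.177,.108
```

```text
t 26.73 p [0.4851 0.2545 0.0428] rpy [ 3.142 -0.    -2.269] w 0.0359 F [ 0.6 -0.1  0.8]
.485,.2547,.108 units [-0.    0.01 -2.61]
.5897,-.177,.108 units [ 10.54 -14.31   0.  ]
```

Call:
play_rows:
  travel:
    - [0,0,-0.3]
    - [0,0,-0.7]
    - [0,0,-0.8]
    - [0,0,-0.6]
    - [0.2,-0.27,-0.2]
    - [0.5,-0.68,0]
    - [0.72,-0.98,0]
    - [0.72,-0.98,0]
  twist: [0,0,0,0,0,0,0,0]

```text
t: 27.72
eef_pos: [0.5061, 0.1644, 0.1069]
ee_rot: [3.141, -0.002, -2.269]
force: [0.7, -0.1, -1.0]
width: 0.0358
gripper_force: 15.0
```

Call:
play_rows:
  travel:
    - [0.72,-0.98,0]
    - [0.72,-0.98,0]
    - [0.72,-0.98,0]
    - [0.72,-0.98,0]
    - [0.72,-0.98,0]
    - [0.72,-0.98,0]
    - [0.72,-0.98,0]
    - [0.72,-0.98,0]
  twist: [0,0,0,0,0,0,0,0]

```text
t: 28.72
eef_pos: [0.5631, -0.0718, 0.1068]
ee_rot: [3.14, -0.001, -2.27]
force: [0.5, 0.2, -0.6]
width: 0.0357
gripper_force: 15.0
```

Call:
play_rows:
  travel:
    - [0.72,-0.98,0]
    - [0.72,-0.98,0]
    - [0.6,-0.8,0]
    - [0.4,-0.55,0]
    - [0.2,-0.25,0]
    - [0,0,0]
    - [0,0,0]
  twist: [0,0,0,0,0,0,0]

```text
t: 29.6
eef_pos: [0.5897, -0.1767, 0.1078]
ee_rot: [3.141, 0.0, -2.268]
force: [0.3, 0.3, 0.4]
width: 0.0361
gripper_force: 15.0
```

```bash
python3 d.py .5897,-.177,.0518; python3 - <<'E'
from h import *
f=imaging.grab_frame("scene"); cv2.imwrite("pics/j1.png",cv2.resize(f["pixels"][100:300,230:430,::-1],None,fx=3,fy=3))
E
```

```text
t 29.6 p [ 0.5897 -0.1767  0.1078] rpy [ 3.141  0.    -2.268] w 0.0361 F [0.3 0.3 0.4]
.5897,-.177,.0518 units [ 0.01 -0.01  2.24]
```

View pics/j1.png

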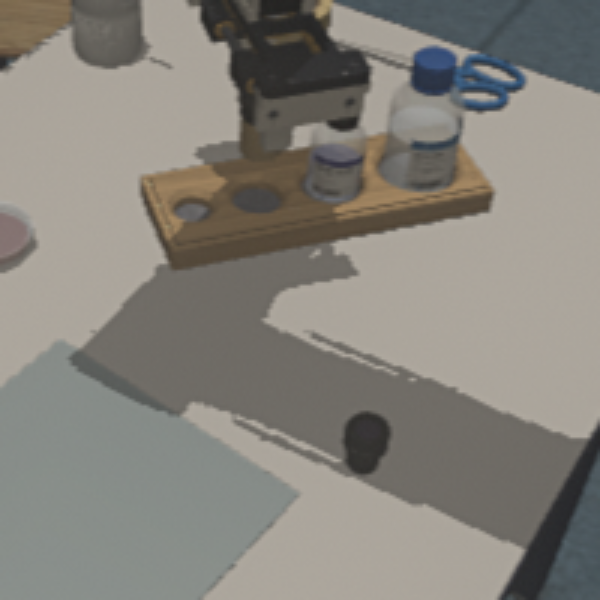

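Large (430,120) and medium (335,165) stand in their wells; the jar is held at (258,135) above the third well.

Call:
play_rows:
  travel:
    - [0,0,0.2]
    - [0,0,0.4]
    - [0,0,0.4]
    - [0,0,0.4]
    - [0,0,0.4]
    - [0,0,0.25]
    - [0,0,0.1]
    - [0,0,0]
  twist: [0,0,0,0,0,0,0,0]

```text
t: 30.65
eef_pos: [0.5899, -0.1773, 0.054]
ee_rot: [-3.142, -0.0, -2.269]
force: [-0.4, -0.3, 0.3]
width: 0.0356
gripper_force: 15.0
```

Call:
play_rows:
  travel:
    - [0,0,0.08]
    - [0,0,0.04]
    - [0,0,0]
  twist: [0,0,0]

```text
t: 31.02
eef_pos: [0.5901, -0.1772, 0.0518]
ee_rot: [-3.141, 0.0, -2.269]
force: [-0.9, 1.6, 3.9]
width: 0.036
gripper_force: 15.0
```

Call:
play_rows:
  travel:
    - [0,0,0]
    - [0,0,0]
    - [0,0,0]
    - [0,0,-0.4]
    - [0,0,-0.8]
    - [0,0,-1]
    - [0,0,-1]
    - [0,0,-0.4]
  twist: [0,0,0,0,0,0,0,0]
  fingers: 1

```text
t: 32.02
eef_pos: [0.5907, -0.1773, 0.1433]
ee_rot: [-3.139, 0.002, -2.269]
force: [-0.2, -0.5, -1.2]
width: 0.0879
gripper_force: 0.0
```

```bash
python3 d.py .609,.2347,.14 .609,.2347,.039
```

```text
t 32.02 p [ 0.5907 -0.1773  0.1433] rpy [-3.139e+00  2.000e-03 -2.269e+00] w 0.0879 F [-0.2 -0.5 -1.2]
.609,.2347,.14 units [-13.1   10.03   0.13]
.609,.2347,.039 units [0.01 0.01 4.04]
```

Call:
play_rows:
  travel:
    - [-0.6,0.46,0]
    - [-1,0.77,0]
    - [-1,0.77,0]
    - [-1,0.77,0]
    - [-1,0.77,0]
    - [-1,0.77,0]
    - [-1,0.77,0]
    - [-1,0.77,0]
  twist: [0,0,0,0,0,0,0,0]

```text
t: 33.02
eef_pos: [0.599, 0.064, 0.14]
ee_rot: [3.141, -0.001, -2.268]
force: [-0.0, 0.0, 0.3]
width: 0.0879
gripper_force: 0.0
```

Call:
play_rows:
  travel:
    - [-1,0.77,0]
    - [-1,0.77,0]
    - [-1,0.77,0]
    - [-1,0.76,0]
    - [-0.9,0.69,0]
    - [-0.5,0.37,0]
    - [-0.1,0.05,0]
    - [0,0,0]
  twist: [0,0,0,0,0,0,0,0]

```text
t: 34.02
eef_pos: [0.6081, 0.2344, 0.1409]
ee_rot: [3.141, -0.001, -2.269]
force: [0.3, -0.6, -0.2]
width: 0.0875
gripper_force: 0.0
```

```bash
python3 d.py .609,.2347,.14 .609,.2347,.039
```

```text
t 34.02 p [0.6081 0.2344 0.1409] rpy [ 3.141e+00 -1.000e-03 -2.269e+00] w 0.0875 F [ 0.3 -0.6 -0.2]
.609,.2347,.14 units [-0.03 -0.02  0.03]
.609,.2347,.039 units [-0.   -0.    4.04]
```

Call:
play_rows:
  travel:
    - [0,0,0.4]
    - [0,0,0.7]
    - [0,0,0.8]
    - [0,0,0.8]
    - [0,0,0.7]
    - [0,0,0.4]
    - [0,0,0.25]
    - [0,0,0]
  twist: [0,0,0,0,0,0,0,0]

```text
t: 35.02
eef_pos: [0.6082, 0.2348, 0.0396]
ee_rot: [3.142, -0.0, -2.269]
force: [0.1, 0.3, -0.2]
width: 0.0876
gripper_force: 0.0
```

Call:
play_rows:
  travel:
    - [0,0,0]
    - [0,0,0]
    - [0,0,0]
    - [0,0,0]
    - [0,0,0]
    - [0,0,0]
    - [0,0,0]
    - [0,0,0]
  twist: [0,0,0,0,0,0,0,0]
  fingers: 0
  newtons: 12

```text
t: 36.02
eef_pos: [0.6082, 0.2348, 0.0398]
ee_rot: [3.142, -0.0, -2.269]
force: [-1.0, -0.4, -0.1]
width: 0.0257
gripper_force: 12.0
```

```bash
python3 d.py .609,.2347,.104 .6254,-.1345,.104
```

```text
t 36.02 p [0.6082 0.2348 0.0398] rpy [ 3.142 -0.    -2.269] w 0.0257 F [-1.  -0.4 -0.1]
.609,.2347,.104 units [-0.02 -0.03 -2.57]
.6254,-.1345,.104 units [10.89 -9.99 -0.  ]
```

Call:
play_rows:
  travel:
    - [0,0,-0.3]
    - [0,0,-0.7]
    - [0,0,-0.8]
    - [0,0,-0.6]
    - [0.2,-0.18,-0.2]
    - [0.6,-0.55,0]
    - [0.9,-0.83,0]
    - [1,-0.92,0]
  twist: [0,0,0,0,0,0,0,0]

```text
t: 37.02
eef_pos: [0.6116, 0.1412, 0.1039]
ee_rot: [3.141, -0.002, -2.269]
force: [-0.2, -1.1, 0.9]
width: 0.026
gripper_force: 12.0
```

Call:
play_rows:
  travel:
    - [1,-0.92,0]
    - [1,-0.92,0]
    - [1,-0.92,0]
    - [1,-0.92,0]
    - [1,-0.92,0]
    - [1,-0.92,0]
    - [1,-0.92,0]
    - [0.7,-0.64,0]
  twist: [0,0,0,0,0,0,0,0]

```text
t: 38.02
eef_pos: [0.6228, -0.1206, 0.1038]
ee_rot: [3.14, -0.001, -2.27]
force: [0.3, -0.1, -0.2]
width: 0.0258
gripper_force: 12.0
```

Call:
play_rows:
  travel:
    - [0.35,-0.32,0]
    - [0.12,-0.05,0]
    - [0,0,0]
    - [0,0,0]
  twist: [0,0,0,0]

```text
t: 38.52
eef_pos: [0.6238, -0.1322, 0.1048]
ee_rot: [3.142, 0.0, -2.268]
force: [-0.2, 0.7, 0.1]
width: 0.026
gripper_force: 12.0
```

```bash
python3 d.py .6254,-.1345,.0488; python3 - <<'E'
from h import *
f=imaging.grab_frame("scene"); cv2.imwrite("pics/v1.png",cv2.resize(f["pixels"][100:300,230:430,::-1],None,fx=3,fy=3))
E
```

```text
t 38.52 p [ 0.6238 -0.1322  0.1048] rpy [ 3.142  0.    -2.268] w 0.026 F [-0.2  0.7  0.1]
.6254,-.1345,.0488 units [ 0.03 -0.11  2.24]
```

View pics/v1.png

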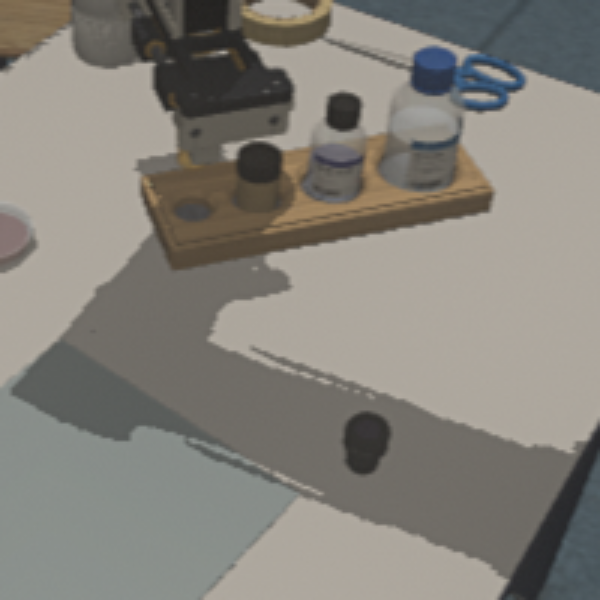

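The jar stands in the third well (258,180), and the vial is held near (187,155) above the last well (193,210).

Call:
play_rows:
  travel:
    - [0.03,-0.11,0.2]
    - [0,0,0.4]
    - [0,0,0.4]
    - [0,0,0.4]
    - [0,0,0.4]
    - [0,0,0.25]
    - [0,0,0.08]
    - [0,0,0]
  twist: [0,0,0,0,0,0,0,0]

```text
t: 39.58
eef_pos: [0.6255, -0.1353, 0.0516]
ee_rot: [-3.142, -0.0, -2.269]
force: [-1.5, -0.3, -0.1]
width: 0.0257
gripper_force: 12.0
```

Call:
play_rows:
  travel:
    - [0,0,0.08]
    - [0,0,0.04]
    - [0,0,0]
  twist: [0,0,0]

```text
t: 39.95
eef_pos: [0.6255, -0.1352, 0.0488]
ee_rot: [-3.141, 0.0, -2.269]
force: [0.8, 0.1, 1.0]
width: 0.0255
gripper_force: 12.0
```

Call:
play_rows:
  travel:
    - [0,0,0.04]
    - [0,0,0]
  twist: [0,0]

```text
t: 40.2
eef_pos: [0.6255, -0.1352, 0.0487]
ee_rot: [-3.141, 0.0, -2.268]
force: [-3.3, 0.7, 9.1]
width: 0.0259
gripper_force: 12.0
```

Seated. Release, lift and retreat, then check.

Call:
play_rows:
  travel:
    - [0,0,0]
    - [0,0,0]
    - [0,0,0]
    - [0,0,-0.4]
    - [0,0,-0.8]
    - [0,0,-1]
    - [0,0,-1]
    - [0,0,-1]
  twist: [0,0,0,0,0,0,0,0]
  fingers: 1

```text
t: 41.2
eef_pos: [0.6254, -0.1353, 0.1541]
ee_rot: [-3.141, 0.0, -2.269]
force: [-0.2, -0.0, -0.3]
width: 0.0873
gripper_force: 0.0
```

Call:
play_rows:
  travel:
    - [-0.5,0.3,-0.5]
    - [-1,0.5,-0.5]
    - [-1,0.6,0]
    - [-1,0.6,0]
    - [-1,0.6,0]
    - [-1,0.6,0]
    - [-0.5,0.3,0]
    - [0,0,0]
  twist: [0,0,0,0,0,0,0,0]

```text
t: 42.2
eef_pos: [0.6546, 0.037, 0.1773]
ee_rot: [3.141, -0.0, -2.267]
force: [0.1, -0.8, 0.3]
width: 0.0877
gripper_force: 0.0
```

```bash
python3 - <<'E'
from h import *
T={"large_bottle":(.4986,-.2868),"medium_bottle":(.5476,-.2273),"amber_jar":(.5897,-.177),"vial":(.6254,-.1345),"petri_dish":(.749,-.0243),"eyepiece":(.3945,0)}
F={c:imaging.grab_frame(c) for c in("scene","top")}
for n,(x,y) in T.items():
    z=.012 if n in list(PROF)[:4] else 0; p0=np.array([x,y,z])
    for c in F:
        for d in models.silhouettes(n,c):
            if np.linalg.norm(np.array(d["extent"][:2])-proj(F[c],p0)[0])<25:
                x_,e=fit(n,[(F[c],d["pixels"].astype(np.float32))],p0,z=z); print(n,c,((x_-p0[:2])*1000).round(1),round(e,2)); break
a=F["scene"]["pixels"][95:215,270:420,::-1]; b=F["top"]["pixels"][100:300,270:440,::-1]
cv2.imwrite("pics/e.png",np.hstack([cv2.resize(a,(400,480)),cv2.resize(b,(400,480))]))
E
```

```text
large_bottle scene [ 1.  -5.3] 0.08
large_bottle top [-0.9  4.1] 0.06
medium_bottle scene [ 0.9 -7.3] 0.05
medium_bottle top [ 0.4 -2. ] 0.08
amber_jar top [0.2 0.4] 0.06
vial scene [ 2.4 -4.3] 0.08
vial top [2.  0.2] 0.08
petri_dish scene [ 0.9 -2.1] 0.12
petri_dish top [-3.3 -1.1] 0.72
eyepiece scene [-1.1  2. ] 0.25
eyepiece top [-0.6  4.2] 0.06
```

View pics/e.png

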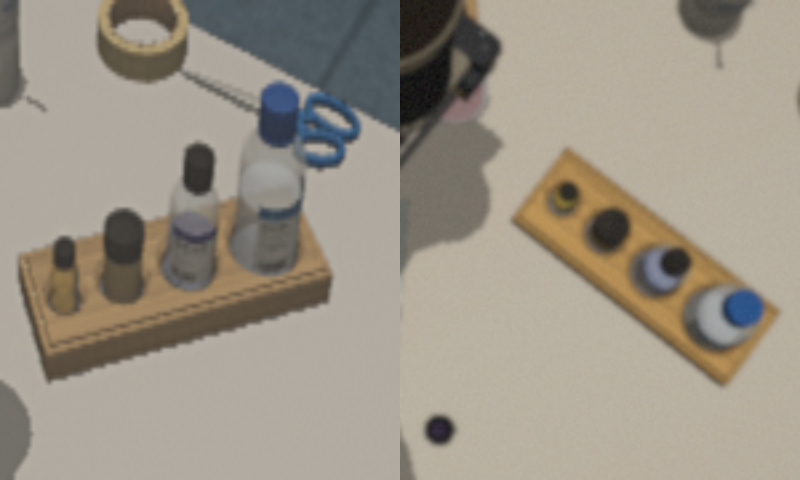

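All four stand upright in their wells in both views: vial, jar, medium and large from left to right. The dish and eyepiece have not moved.

```bash
python3 -c "
from station import arm
print(arm.job_done())"
```

```text
the job is handed in; nothing more can be done
None
```

I put all four containers back in the rack in size order, each upright on the bottom of its own well. The petri dish and eyepiece are still where they were, and I handed the job in after about 42 s of the 99 s; the hand-in gave no verdict.

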